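# Sort inspected moulded parts to tray, reject cup and cam gauge

## Task

Sort the four black moulded parts lying on the white mat: put the good gear in the empty pocket of the gear tray, lay the rocker arm lengthwise in the empty pocket of the rocker tray, put the short-moulded gear with the red paint mark in the red reject cup, and fit the cam onto the D-shaft of the cam gauge, its flat matched to the shaft's flat and fully down on the shoulder. The parts stay hub upwards in the trays and on the gauge; set the three good parts down gently instead of letting them fall, and leave the loupe and the marker pen where they are.

Things in the scene. Friction and masses are not known exactly. Their poses are not given: they have to be found in the camera images.
- good_gear: Good spur gear, black plastic, complete, sizes in mm: 20 teeth all round, outer diameter 44, toothed disc 9 thick, and a round hub (diameter 20, with a 9 mm bore) rising to 24 above the underside, to be gripped by the fingers above the disc; 22 g. Origin: centre of the underside; z up along the hub. It lies flat, hub up, on a white mat 2 thick.
- short_gear: The reject (sizes in mm): the same gear short-moulded, one side of its toothed disc missing beyond a ragged straight edge about 12 from the axis (on its +x side), with red paint on the end of its hub and a red stroke on the -x half of the disc. Disc 9 thick, hub diameter 20, 24 high; 18 g. Origin: centre of the underside (on the hub's axis); z up.
- rocker_arm: Rocker arm, black plastic, in mm: flat bar 76 long (x), 18 wide (y) with round ends, 8 thick (low ribs to 9.5), a light grey hole mark at either end, and a round pivot boss (diameter 18) in the middle rising to 24 above the underside, to be gripped; 20 g. Both ends alike. Origin: centre of the underside; z up. Lies flat on the mat.
- disc_cam: Disc cam, black plastic, in mm: egg-shaped disc 9 thick (base radius 18, nose tip 28 from the axis on +x, white dot on the nose) with a round hub (diameter 30) rising to 24 above the underside, to be gripped. D-bore right through: diameter 19, flat 6 from the axis on the +x (nose) side. About 30 g. Origin: on the bore's axis at the underside; z up.
- gear_pocket (a point): Centre of the floor of the one empty pocket of the gear tray: white fixed tray 140 x 140 mm with 2 x 2 pockets, three holding fixed gears like good_gear. Pocket 62 x 62 inside, floor 3 above the table, ribs 9 above the floor. x, y along the tray's sides, z up; filled pockets are centred 68 away towards +x and -y (hubs end 24 above the floor).
- rocker_pocket (a point): Centre of the floor of the empty pocket of the rocker tray: white fixed tray 110 x 110 mm with two long pockets side by side; the other one, centred 60 away towards -y, holds a fixed rocker arm. Pocket 96 long (x) by 40 wide (y) inside, floor 3 above the table, ribs 9 above the floor. z up.
- reject_cup: Red round plastic cup, fixed, empty, in mm: 120 across the rim, 108 at the foot, wall 3, 50 high, inner floor 4 above the table. Origin: centre of the underside; z up.
- gauge_seat (a point): Cam gauge (fixed black base 150 x 90 mm, dial indicator on +x, all under 45 high): centre of the shoulder's top (diameter 28), 24 above the table. From it the steel shaft stands up 20: diameter 16, flat 4.5 from the axis on +x (towards the dial), top 3.5 tapered by 2. The cam's origin goes here, nose (x) along this x; clearance 1.5 all round. Plunger tip 32 from the axis. z up.
- loupe: Bystander: small black eye loupe, a round tube 36 mm across and 34 mm high with a clear lens, standing on the table just beyond the far edge of the mat. Origin: centre of its underside.
- marker_pen: Bystander: paint marker with a white barrel and red cap, in mm: 131 long, 12 thick (14 at the clip), lying on the mat between the parts; it does not roll easily. Origin: middle of its underside; y along it towards the cap.
There are look-alikes about, which are no part of the job. What is shaped like the disc_cam but green or pink is not meant.

How it is judged:
By the outcome, as a careful person would: the job done as asked, in the order asked, and still so for the second after the job is handed in, with the robot touching nothing.
It also fails if it takes over 90 s, if anything falls off the work surface, if the arm or the gripper's body presses on something with over 40 N, if the wrist force passes 120 N, or if a joint passes its speed limit or range.

## Robot

A 6-joint arm with a two-finger parallel gripper is mounted at the origin on the work surface. World frame = base frame: x ahead of the robot, y to its left, z up, the work surface at z = 0. Lengths are in m, angles in degrees, forces in N, time in s.
With the tool pointing down it reaches from about 0.3 to 0.85 m from the base axis. Payload 4.2 kg.
Tool frame: the origin (TCP) lies on the mounting face of the last link; the fingertips stand 191 mm ahead of it and the grasp point (between the pads) lies 172 mm ahead of it; z points along the fingers, y is the line along which they close (so a half turn about z gives the same grasp; the last joint's range is limited). The gripper opens to 91 mm and grips with 3 to 60 N. Pads are 32 mm wide; open, the fingers measure 118 mm over their backs; the gripper's body (76 mm by 178 mm) begins 60 mm behind the grasp point.
Start: joints at [-64.859, 18.312, 89.639, -0, 72.044, -1.146], TCP at [0.255, -0.516, 0.405] pointing down, gripper open.
Joint ranges: [-177.97, 177.97], [-48.28, 115.42], [12.27, 149.76], [-77.06, 257.06], [2.81, 150.46], [-146.56, 146.56]. Speed limits (degrees/s): [147.25, 147.25, 180, 180, 180, 180].

## Interface

Orientations are given as a 3x3 rotation matrix whose columns are the frame's x, y, z axes.
In Python, from workcell import r, eyes gives the robot as it stands.
- The arm moves only by the tool carry_out, never from a script. Its argument "motion" is a list of rows, each a list of 7 numbers: the turn, a rotation vector about the world's x, y, z in units of 8 degrees (1.0 is 8 degrees), then the shift along the world's x, y, z in units of 50 mm (1.0 is 50 mm), then the gripper's target within -1 to 1 (shut at 1, half-way at 0, fully open at -1). A call has 1 to 12 rows; each row shifts and turns the commanded pose from where the row before left it; what a row does not reach is not made up. A row lasts 1/10 s, in which the tool goes at most 50 mm and 8.59 degrees, less where a joint would pass 70% of its speed; a pose out of reach is approached as far as the arm can. A call is refused whole if a number of a shift passes 1 or a number of a turn 1, either way. A call with a gripper value outside its range is refused whole. The fingers move at their own pace and stop on an object; the grip force is fixed at half the most. Time passes only in rows, so rows that do not move let the fingers close. It gives the time, the measured TCP pose, the force, the opening and the grip force at its end, in the units of the state.
- r.observe(): the state, without advancing time (a new reading comes with each control period).
- eyes.read_camera(name): name is "scene" or "top" or "wrist"; returns the picture (384x512x3 uint8, red, green, blue); there is no depth.
- eyes.camera_info(name): a dict with "mtx" (3x3 intrinsics, pixels), "rvec" (rotation vector, rad) and "tvec" (3), from world to camera coordinates, as OpenCV has them. Camera axes: x right, y down, z forward; pixel columns grow to the right and rows downward; lengths in m; the calibration is good to about 2 mm. The wrist camera is an equidistant fisheye: a pixel r from the principal point sees the ray r / f radians off the axis. A picture is of the moment at which its call begins: read the wrist's pose just before it. camera_info takes no time and is no camera call; for the wrist camera it gives the pose at the moment of the call.
- r.sign_off(): hands the job in; it is judged then, once.
Trained networks look in the newest picture that a camera, given by its name, has taken for a name from the list of things; names that differ only in an ending like _2 or _b are one class to them, and where a whole thing is asked for, a point or a joint stands for the part that bears it (a point fixed in the world has none). Each returns a list of dicts, best first, with "score" (0 to 1); they miss things now and then, are a little off and sometimes report something else, mostly with a low value. They report only what shows in the picture. A call takes as long as a camera call. They do not tell look-alikes from the thing itself.
- eyes.regions_of(name, camera): "region" (384x512 bool, what is visible of it) and "location" ([column, row] in pixels, amid what is visible of it).
The state is a dict: "time_s": time; "joints": joint angles; "dq": joint speeds; "joint_torque": joint torques, N m; "ee_pos": TCP position; "orientation": TCP orientation; "contact_force": force on the tool from outside, world axes, zero at the start; "ft_torque": the same for the moment, N m; "grip_width": finger opening in m; "gripper_force": force on a finger pad.
Only numpy, scipy, OpenCV 4.12 (cv2) and the standard library are available. Lean on these libraries where they do the work, as an engineer would, in place of code of your own. Each camera call takes 0.05 s, during which the arm holds its last target. There are 200 camera calls.

## Working session

There is one attempt and no reset: what is moved stays moved. The work goes in short steps, Python scripts to look and compute and a tool call to move; the robot and the scene stay as the last step left them, time stands still between calls to the robot, and variables do not carry over. Pictures are saved under pics/ and viewed, at most 14 in all, crops included, and the job is handed in when it is done.

Besides the shell and the picture viewer there is one more tool, called after ">>>" as a command line: name --pt "numbers of a row" for each row, then --argument value for the rest. carry_out: Moves the arm, as the interface text tells. Its arguments: {"type":"object","properties":{"motion":{"type":"array","items":{"type":"array","items":{"type":"number"}}}},"required":["motion"]}

```bash
mkdir -p pics; ls; python3 - <<'E'
from workcell import r, eyes
import cv2
for n in ("top","scene"):
    im=eyes.read_camera(n); cv2.imwrite(f"pics/{n}0.png",cv2.resize(im[:,:,::-1],(800,600),interpolation=cv2.INTER_CUBIC))
    print(eyes.camera_info(n))
    for t in ["good_gear","short_gear","rocker_arm","disc_cam","gear_pocket","rocker_pocket","reject_cup","gauge_seat","marker_pen","loupe"]:
        print(n,t,[(round(d["score"],2),[round(float(v)) for v in d["location"]],int(d["region"].sum())) for d in eyes.regions_of(t,n)])
print(r.observe())
E
```

```text
pics
{'mtx': array([[375.16012465,   0.        , 260.2452568 ],
       [  0.        , 375.16012465, 196.97794626],
       [  0.        ,   0.        ,   1.        ]]), 'rvec': array([ 2.17682912, -2.11789237,  0.19498759]), 'tvec': array([0.00240683, 0.47675409, 0.856535  ])}
top good_gear [(0.78, [295, 207], 220)]
top short_gear [(0.67, [295, 152], 219)]
top rocker_arm [(0.74, [242, 150], 227)]
top disc_cam [(0.79, [147, 297], 237), (0.76, [242, 209], 170), (0.6, [122, 171], 223), (0.59, [350, 290], 259), (0.23, [257, 182], 262)]
top gear_pocket [(0.67, [373, 233], 3258)]
top rocker_pocket [(0.61, [174, 150], 1966)]
top reject_cup [(0.98, [145, 227], 2222), (0.44, [373, 229], 3320)]
top gauge_seat [(0.64, [359, 157], 2105)]
top marker_pen [(0.79, [260, 180], 220)]
top loupe [(0.74, [267, 115], 184)]
{'mtx': array([[460.05567582,   0.        , 250.31718886],
       [  0.        , 460.05567582, 196.45874992],
       [  0.        ,   0.        ,   1.        ]]), 'rvec': array([ 0.74290433,  2.53314389, -1.23143713]), 'tvec': array([ 0.38667531, -0.14508467,  1.25214469])}
scene good_ge
[... 758 characters left out ...]
0433167e+01, -1.14709290e+00]), 'dq': array([ 0.01993051, -0.04424249,  0.04802715,  0.16815511, -0.03512038,
        0.02158373]), 'joint_torque': array([-1.48397918e-03, -4.12370181e+01, -2.32232523e+01,  7.27674714e-02,
        3.76380875e-02,  2.96388782e-05]), 'ee_pos': array([ 0.25465317, -0.51551922,  0.4047753 ]), 'orientation': array([[ 8.96566746e-01,  4.42908646e-01,  2.79587841e-05],
       [ 4.42908647e-01, -8.96566742e-01, -8.51627751e-05],
       [-1.26524135e-05,  8.87372994e-05, -9.99999996e-01]]), 'contact_force': array([0.17406734, 0.58045995, 0.4540035 ]), 'ft_torque': array([ 0.01536517,  0.00454285, -0.02894496]), 'gripper_force': 0.0, 'grip_width': 0.09117163331060543}
```

View pics/top0.png

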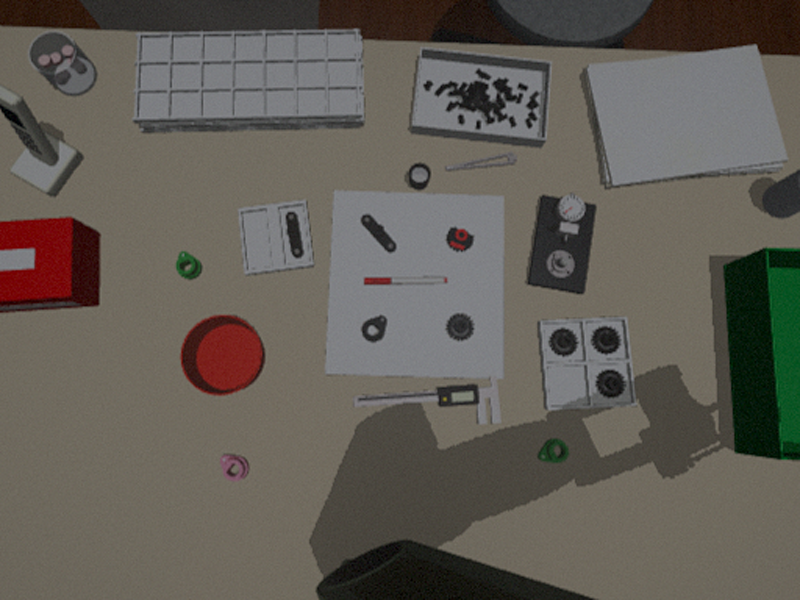

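View pics/scene0.png

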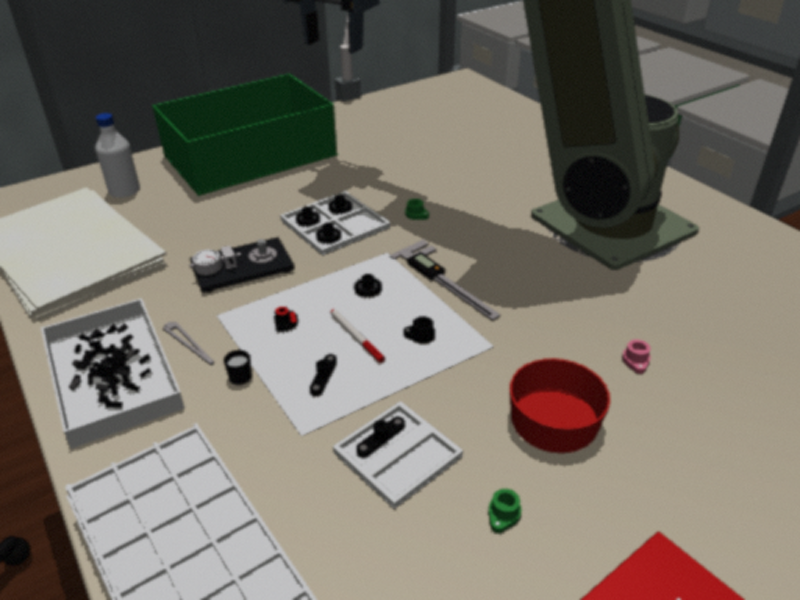

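```bash
cat > h.py <<'E'
from workcell import r, eyes
import cv2, numpy as np
def ray(cam,uv,info=None):
    i=info or eyes.camera_info(cam); K=i["mtx"]; R=cv2.Rodrigues(np.array(i["rvec"]))[0]; t=np.array(i["tvec"]).ravel()
    x=(uv[0]-K[0,2])/K[0,0]; y=(uv[1]-K[1,2])/K[1,1]
    if cam=="wrist":
        th=np.hypot(x,y); s=np.sin(th)/max(th,1e-9); d=np.array([x*s,y*s,np.cos(th)])
    else: d=np.array([x,y,1.])
    return -R.T@t, R.T@d
def w(cam,uv,z,info=None):
    o,d=ray(cam,uv,info); return o+d*(z-o[2])/d[2]
def proj(cam,P,info=None):
    i=info or eyes.camera_info(cam); K=i["mtx"]; R=cv2.Rodrigues(np.array(i["rvec"]))[0]
    p=np.asarray(P,float).reshape(-1,3)@R.T+np.array(i["tvec"]).ravel()
    if cam=="wrist":
        rr=np.hypot(p[:,0],p[:,1]); th=np.arctan2(rr,p[:,2]); k=th/np.maximum(rr,1e-9); q=p[:,:2]*k[:,None]
    else: q=p[:,:2]/p[:,2:]
    return q*[K[0,0],K[1,1]]+K[:2,2]
def rectify(im,info,c,yaw,size,z,n=600,cam="wrist"):
    """top-down view of plane z around c: image right = world -y, up = +x, before yaw; size in m"""
    g=(np.arange(n)+.5)/n-.5; U,V=np.meshgrid(g*size,g*size)
    a=np.radians(yaw); X=-V; Y=-U
    P=np.stack([c[0]+X*np.cos(a)-Y*np.sin(a),c[1]+X*np.sin(a)+Y*np.cos(a),np.full_like(X,z)],-1)
    q=proj(cam,P,info).astype(np.float32).reshape(n,n,2)
    return cv2.remap(im,q[...,0],q[...,1],cv2.INTER_CUBIC)
E
python3 - <<'E'
from h import *
np.set_printoptions(precision=4,suppress=True)
for n,uv,z in [("gg",(295,207),.018),("sg",(295,152),.018),("rk",(242,150),.012),("cam",(241,209),.018),("gpocket",(364,245.5),.003),("tray",(375.5,232.5),.012),("rtray",(176.6,152),.012),("cup",(142.5,227),.03),("seat",(359,168.5),.03)]: print(n,w("top",uv,z))
print(eyes.camera_info("wrist")); o,d=ray("wrist",(256,192)); print(o,d); print(ray("top",(256,192))[0])
E
```

```text
gg [ 0.4575 -0.0701  0.018 ]
sg [ 0.5958 -0.0686  0.018 ]
rk [0.5985 0.0637 0.012 ]
cam [0.4489 0.061  0.018 ]
gpocket [ 0.3695 -0.2419  0.003 ]
tray [ 0.4014 -0.2679  0.012 ]
rtray [0.5881 0.2262 0.012 ]
cup [0.398  0.2912 0.03  ]
seat [ 0.5556 -0.225   0.03  ]
{'mtx': array([[297.3186,   0.    , 255.0087],
       [  0.    , 297.3186, 187.8069],
       [  0.    ,   0.    ,   1.    ]]), 'rvec': array([-2.4534,  1.5249,  0.2217]), 'tvec': array([-0.5735, -0.0314,  0.3924])}
[ 0.3269 -0.4783  0.385 ] [-0.2657 -0.1345 -0.9546]
[0.3336 0.0323 0.9212]
```

>>> carry_out --pt "0 0 -0.33 0.35 0.83 -0.15 -1" --pt "0 0 -0.33 0.35 0.83 -0.15 -1" --pt "0 0 -0.33 0.35 0.83 -0.15 -1" --pt "0 0 -0.33 0.35 0.83 -0.15 -1" --pt "0 0 -0.33 0.35 0.83 -0.15 -1" --pt "0 0 -0.33 0.35 0.83 -0.15 -1" --pt "0 0 -0.33 0.35 0.83 -0.15 -1" --pt "0 0 -0.33 0.35 0.83 -0.15 -1" --pt "0 0 -0.33 0.35 0.83 -0.15 -1" --pt "0 0 -0.33 0.35 0.83 -0.15 -1" --pt "0 0 0 0 0 0 -1" --pt "0 0 0 0 0 0 -1"

```text
time_s: 2.3
ee_pos: [0.4298, -0.0999, 0.3297]
orientation: [[1.0, 0.001, -0.0], [0.001, -1.0, -0.0], [-0.0, 0.0, -1.0]]
contact_force: [-0.7, -0.6, 0.1]
grip_width: 0.0916
gripper_force: 0.0
```

```bash
cat > look.py <<'E'
from h import *
import sys,pickle
np.set_printoptions(precision=4,suppress=True)
n=sys.argv[1]
s=r.observe(); info=eyes.camera_info("wrist"); im=eyes.read_camera("wrist")
print(s["ee_pos"],s["orientation"].tolist(),s["time_s"])
D={}
for t in sys.argv[2:]:
    t,z=t.split(":"); L=eyes.regions_of(t,"wrist"); D[t]=[d["region"] for d in L]
    print(t,[(round(d["score"],2),[round(float(v)) for v in d["location"]],int(d["region"].sum()),w("wrist",d["location"],float(z),info)[:2].round(4).tolist()) for d in L])
pickle.dump((im,info,D),open(n+".pkl","wb"))
cv2.imwrite(f"pics/{n}.png",cv2.resize(im[:,:,::-1],(800,600),interpolation=cv2.INTER_CUBIC))
E
python3 look.py w1 good_gear:.018 short_gear:.018 rocker_arm:.012 disc_cam:.018 gear_pocket:.003 gauge_seat:.03 marker_pen:.008 loupe:.02
```

```text
[ 0.4298 -0.0999  0.3297] [[0.9999991584009666, 0.0012287877345105531, -0.0004162668157766043], [0.0012285839672804774, -0.9999991255274722, -0.0004894136556872252], [-0.00041686783725990476, 0.0004889018250612009, -0.9999997935980846]] 2.3
good_gear [(0.85, [227, 155], 1301, [0.4575, -0.0702])]
short_gear [(0.76, [220, 18], 1182, [0.5957, -0.0644])]
rocker_arm [(0.88, [105, 28], 1000, [0.6006, 0.0632])]
disc_cam [(0.86, [109, 167], 1097, [0.4472, 0.0607]), (0.78, [336, 301], 255, [0.2745, -0.2001])]
gear_pocket [(0.96, [394, 186], 9760, [0.4214, -0.2598]), (0.71, [106, 165], 1113, [0.4465, 0.0728])]
gauge_seat [(0.77, [378, 54], 8128, [0.5638, -0.2188])]
marker_pen [(0.96, [144, 89], 1135, [0.5284, 0.0177])]
loupe []
```

View pics/w1.png

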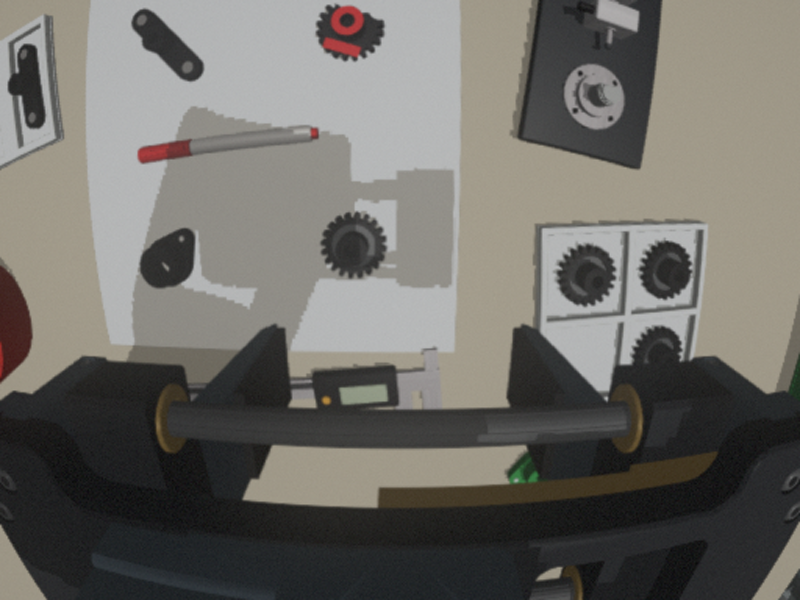

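```bash
cat > tiles.py <<'E'
from h import *
import pickle,sys
def tile(src,specs,out,n=266,cols=3):
    im,info,_=pickle.load(open(src+".pkl","rb")); T=[]
    for c,yaw,size,z in specs:
        t=rectify(im,info,c,yaw,size,z,n)
        t=cv2.normalize(t.astype(np.float32)**0.6,None,0,255,cv2.NORM_MINMAX).astype(np.uint8)
        for k in range(0,n,n//8): cv2.line(t,(k,0),(k,5),(255,0,255),1); cv2.line(t,(0,k),(5,k),(255,0,255),1)
        cv2.drawMarker(t,(n//2,n//2),(0,255,0),cv2.MARKER_CROSS,14,1); T.append(t)
    while len(T)%cols: T.append(np.zeros_like(T[0]))
    cv2.imwrite(f"pics/{out}.png",np.vstack([np.hstack(T[i:i+cols]) for i in range(0,len(T),cols)])[:,:,::-1])
E
python3 - <<'E'
from tiles import *
tile("w1",[((.4575,-.0702),0,.064,.026),((.596,-.066),0,.064,.026),((.600,.064),0,.1,.010),((.447,.061),0,.08,.026),((.4014,-.2679),0,.16,.012),((.5556,-.225),0,.064,.024)],"t1")
E
```

```text
(no output)
```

View pics/t1.png

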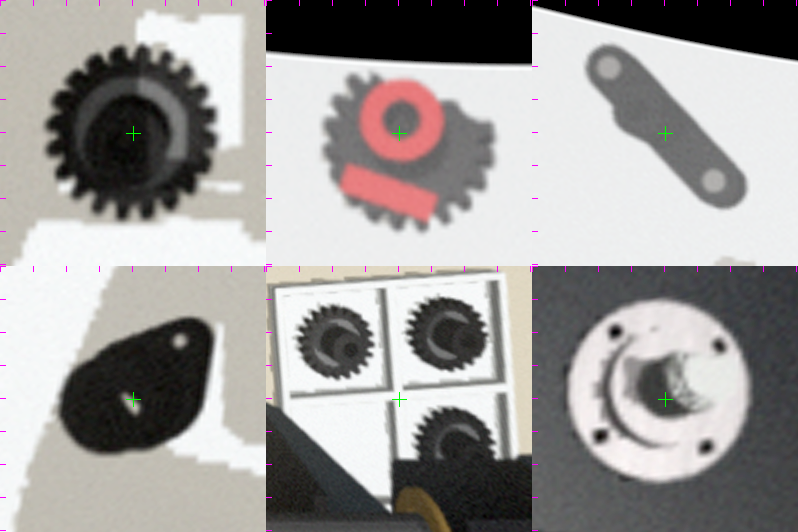

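>>> carry_out --pt "0 0 0 0.28 0.3 -0.5 -1" --pt "0 0 0 0.28 0.3 -0.5 -1" --pt "0 0 0 0 0 -0.5 -1" --pt "0 0 0 0 0 -0.5 -1" --pt "0 0 0 0 0 -0.3 -1" --pt "0 0 0 0 0 -0.2 -1" --pt "0 0 0 0 0 0 0.3" --pt "0 0 0 0 0 0 1" --pt "0 0 0 0 0 0 1" --pt "0 0 0 0 0 0 1" --pt "0 0 0 0 0 0 1" --pt "0 0 0 0 0 0 1"

```text
time_s: 3.95
ee_pos: [0.4577, -0.0706, 0.2051]
orientation: [[1.0, -0.002, 0.001], [-0.002, -1.0, -0.0], [0.001, 0.0, -1.0]]
contact_force: [-0.7, 1.0, -0.0]
grip_width: 0.0461
gripper_force: 0.0
```

>>> carry_out --pt "0 0 0 0 0 0 1" --pt "0 0 0 0 0 0 1" --pt "0 0 0 0 0 0 1" --pt "0 0 0 0 0 0 1" --pt "0 0 0 0 0 0 1" --pt "0 0 0 0 0 0.4 1" --pt "0 0 0 0 0 0.6 1" --pt "0 0 0 0 0 0 1"

```text
time_s: 4.75
ee_pos: [0.459, -0.0708, 0.2577]
orientation: [[1.0, -0.002, 0.007], [-0.002, -1.0, -0.001], [0.007, 0.001, -1.0]]
contact_force: [-0.4, -0.5, -0.4]
grip_width: 0.0187
gripper_force: 30.0
```

>>> carry_out --pt "0 0 0 -0.36 -0.67 0 1" --pt "0 0 0 -0.36 -0.67 0 1" --pt "0 0 0 -0.36 -0.67 0 1" --pt "0 0 0 -0.36 -0.67 0 1" --pt "0 0 0 -0.36 -0.67 0 1" --pt "0 0 0 0 0 -0.3 1" --pt "0 0 0 0 0 0 1" --pt "0 0 0 0 0 0 1"

```text
time_s: 5.55
ee_pos: [0.3675, -0.2378, 0.2393]
orientation: [[1.0, -0.002, -0.001], [-0.002, -1.0, 0.001], [-0.001, -0.001, -1.0]]
contact_force: [0.7, -0.5, -0.3]
grip_width: 0.0189
gripper_force: 30.0
```

```bash
python3 look.py w2 gear_pocket:.003; python3 - <<'E'
from h import *
im=eyes.read_camera("top"); a=cv2.resize(im[170:290,320:440][:,:,::-1],(400,400),interpolation=cv2.INTER_CUBIC)
b=cv2.resize(cv2.imread("pics/w2.png"),(400,300)); b=np.vstack([b,np.zeros((100,400,3),np.uint8)])
cv2.imwrite("pics/c2.png",np.hstack([a,b]))
E
```

```text
[ 0.3675 -0.2378  0.2393] [[0.9999972168851785, -0.001965800183572648, -0.0013045503192039168], [-0.001964573282987238, -0.9999976273943717, 0.0009410937482928724], [-0.001306397226283752, -0.0009385282444175244, -0.9999987062446738]] 5.55
gear_pocket [(0.98, [300, 145], 29226, [0.4168, -0.2695])]
```

View pics/c2.png

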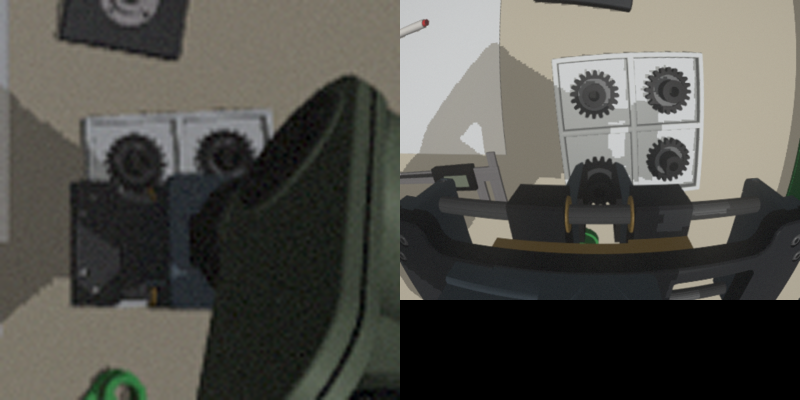

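```bash
python3 - <<'E'
from h import *
import pickle
im,info,_=pickle.load(open("w2.pkl","rb")); n=640;s=.16;c=(.42,-.27)
t=rectify(im,info,c,0,s,.012,n); g=t.mean(2)
m=(g<62).astype(np.uint8); m=cv2.morphologyEx(m,cv2.MORPH_OPEN,np.ones((5,5)))
for k in cv2.findContours(m,cv2.RETR_EXTERNAL,cv2.CHAIN_APPROX_NONE)[0]:
    if cv2.contourArea(k)>4000:
        (u,v),R=cv2.minEnclosingCircle(k); print(round(c[0]-(v/n-.5)*s,4),round(c[1]-(u/n-.5)*s,4),round(R*s/n,4))
E
```

```text
0.3431 -0.2553 0.0653
0.3732 -0.3028 0.0225
```

>>> carry_out --pt "0 0 0 0 0.05 -0.35 1" --pt "0 0 0 0 0 -0.2 1" --pt "0 0 0 0 0 -0.08 1" --pt "0 0 0 0 0 -0.03 1" --pt "0 0 0 0 0 0 1" --pt "0 0 0 0 0 0 1"

```text
time_s: 6.3
ee_pos: [0.3679, -0.2357, 0.2071]
orientation: [[1.0, -0.002, 0.001], [-0.002, -1.0, -0.001], [0.001, 0.001, -1.0]]
contact_force: [-0.5, -0.3, 1.4]
grip_width: 0.0189
gripper_force: 30.0
```

>>> carry_out --pt "0 0 0 0 0 -0.02 1" --pt "0 0 0 0 0 0 1" --pt "0 0 0 0 0 0 1"

```text
time_s: 6.6
ee_pos: [0.3677, -0.2356, 0.2059]
orientation: [[1.0, -0.002, 0.0], [-0.002, -1.0, -0.0], [0.0, 0.0, -1.0]]
contact_force: [1.0, 1.1, -0.3]
grip_width: 0.0186
gripper_force: 30.0
```

>>> carry_out --pt "0 0 0 0 0 0 0.1" --pt "0 0 0 0 0 0 0.1" --pt "0 0 0 0 0 0 0.1" --pt "0 0 0 0 0 0 0.1" --pt "0 0 0 0 0 0.2 0.1" --pt "0 0 0 0 0 0.8 0.1" --pt "0 0 0 0.3 0.73 0.2 -1" --pt "0 0 0 0.3 0.73 0.2 -1" --pt "0 0 0 0.3 0.73 0.2 -1" --pt "0 0 0 0.3 0.73 0.2 -1" --pt "0 0 0 0.3 0.73 0.2 -1"

```text
time_s: 7.7
ee_pos: [0.4429, -0.0515, 0.3071]
orientation: [[1.0, -0.002, 0.001], [-0.002, -1.0, -0.0], [0.001, 0.0, -1.0]]
contact_force: [0.2, -0.8, -0.3]
grip_width: 0.078
gripper_force: 0.0
```

>>> carry_out --pt "0 0 0 0.3 0.73 0 -1" --pt "0 0 0 0.3 0.73 0 -1" --pt "0 0 0 0.3 0.73 0 -1" --pt "0 0 0 0.3 0.73 0 -1" --pt "0 0 0 0.3 0.73 0 -1" --pt "0 0 0 0 0 0 -1" --pt "0 0 0 0 0 0 -1"

```text
time_s: 8.4
ee_pos: [0.5175, 0.13, 0.306]
orientation: [[1.0, -0.0, -0.0], [-0.0, -1.0, -0.001], [-0.0, 0.001, -1.0]]
contact_force: [-0.6, 0.7, 0.1]
grip_width: 0.0913
gripper_force: 0.0
```

```bash
python3 look.py w3 rocker_arm:.010 rocker_pocket:.003 reject_cup:.05; python3 - <<'E'
from h import *
im=eyes.read_camera("top"); cv2.imwrite("pics/top3.png",im[:,:,::-1])
a=cv2.resize(im[190:270,330:410][:,:,::-1],(300,300),interpolation=cv2.INTER_CUBIC)
b=cv2.resize(cv2.imread("pics/w3.png"),(500,375)); b[:300]; a=np.vstack([a,np.zeros((75,300,3),np.uint8)])
cv2.imwrite("pics/c3.png",np.hstack([a,b]))
E
```

```text
[0.5175 0.13   0.306 ] [[0.9999999135400168, -9.204152585324213e-05, -0.0004055222763098082], [-9.226091078794136e-05, -0.9999998493990913, -0.0005410080585176553], [-0.0004054724200306503, 0.0005410454255966973, -0.999999771430956]] 8.4
rocker_arm [(0.96, [326, 99], 1489, [0.6025, 0.0653])]
rocker_pocket [(0.6, [156, 111], 11989, [0.5924, 0.228])]
reject_cup [(0.68, [127, 249], 195, [0.4664, 0.2542])]
```

View pics/c3.png

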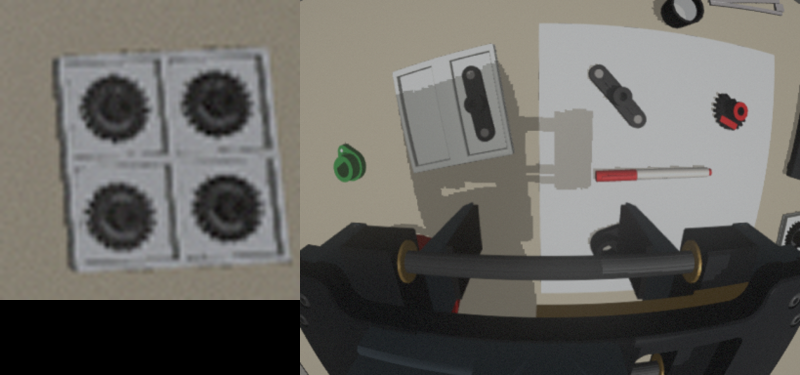

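The good gear sits centred in its pocket (left crop, lower-left pocket at about 118,215). The loose rocker is at wrist pixel (326,99), and the rocker tray's empty pocket is its left one, near (125,115).

```bash
python3 - <<'E'
from tiles import *
tile("w3",[((.6025,.0653),0,.1,.010),((.5924,.228),0,.14,.012)],"t3",n=400,cols=2)
im,info,D=pickle.load(open("w3.pkl","rb"))
k=max(cv2.findContours(D["rocker_arm"][0].astype(np.uint8),0,cv2.CHAIN_APPROX_NONE)[0],key=len)[:,0]
P=np.array([w("wrist",q,.008,info)[:2] for q in k.astype(float)])
print(cv2.minAreaRect((P*1000).astype(np.float32)))
E
```

```text
((603.3954467773438, 64.01397705078125), (75.30912780761719, 22.12621307373047), 41.9468879699707)
```

View pics/t3.png

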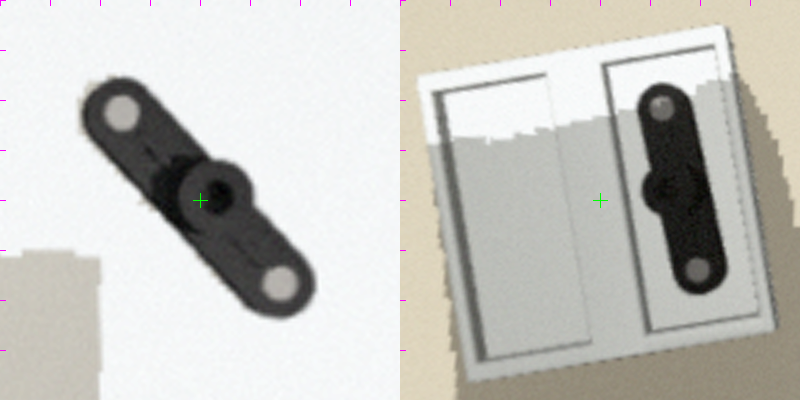

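>>> carry_out --pt "0 0 0.89 0.285 -0.217 -0.2 -1" --pt "0 0 0.89 0.285 -0.217 -0.2 -1" --pt "0 0 0.89 0.285 -0.217 -0.2 -1" --pt "0 0 0.89 0.285 -0.217 -0.2 -1" --pt "0 0 0.89 0.285 -0.217 -0.2 -1" --pt "0 0 0.89 0.285 -0.217 -0.2 -1" --pt "0 0 0 0 0 -0.4 -1" --pt "0 0 0 0 0 -0.3 -1" --pt "0 0 0 0 0 -0.13 -1" --pt "0 0 0 0 0 0 1" --pt "0 0 0 0 0 0 1" --pt "0 0 0 0 0 0 1"

```text
time_s: 9.85
ee_pos: [0.6034, 0.0644, 0.2053]
orientation: [[0.736, 0.677, 0.002], [0.677, -0.736, 0.0], [0.001, 0.001, -1.0]]
contact_force: [-0.1, -0.6, 0.4]
grip_width: 0.0703
gripper_force: 0.0
```

>>> carry_out --pt "0 0 0 0 0 0 1" --pt "0 0 0 0 0 0 1" --pt "0 0 0 0 0 0 1" --pt "0 0 0 0 0 0 1" --pt "0 0 0 0 0 0 1" --pt "0 0 0 0 0 0 1" --pt "0 0 0 0 0 0 1" --pt "0 0 0 0 0 0 1" --pt "0 0 0 0 0 0 1"

```text
time_s: 10.75
ee_pos: [0.6031, 0.0643, 0.2042]
orientation: [[0.736, 0.677, 0.0], [0.677, -0.736, -0.0], [-0.0, 0.0, -1.0]]
contact_force: [-0.5, 0.2, 0.3]
grip_width: 0.0166
gripper_force: 30.0
```

>>> carry_out --pt "0 0 0 0 0 0.4 1" --pt "0 0 0 0 0 0.6 1" --pt "0 0 -0.838 -0.067 0.776 0 1" --pt "0 0 -0.838 -0.067 0.776 0 1" --pt "0 0 -0.838 -0.067 0.776 0 1" --pt "0 0 -0.838 -0.067 0.776 0 1" --pt "0 0 -0.838 -0.067 0.776 0 1" --pt "0 0 0 0 0 -0.4 1" --pt "0 0 0 0 0 0 1" --pt "0 0 0 0 0 0 1"

```text
time_s: 11.75
ee_pos: [0.5862, 0.2581, 0.2339]
orientation: [[0.987, 0.158, -0.001], [0.158, -0.987, -0.001], [-0.002, 0.001, -1.0]]
contact_force: [0.2, 0.1, -0.6]
grip_width: 0.017
gripper_force: 30.0
```

```bash
python3 look.py w4; python3 - <<'E'
from tiles import *
tile("w4",[((.5915,.2289),9.2,.14,.012),((.5864,.2583),9.2,.12,.040)],"t4",n=400,cols=2)
E
```

```text
[0.5862 0.2581 0.2339] [[0.9874286280742484, 0.15805898507897806, -0.0014358604428535802], [0.1580577133618956, -0.9874294084987371, -0.0009604575176543229], [-0.0015696197682254676, 0.0007214344306767534, -0.9999985079119597]] 11.75
```

View pics/t4.png

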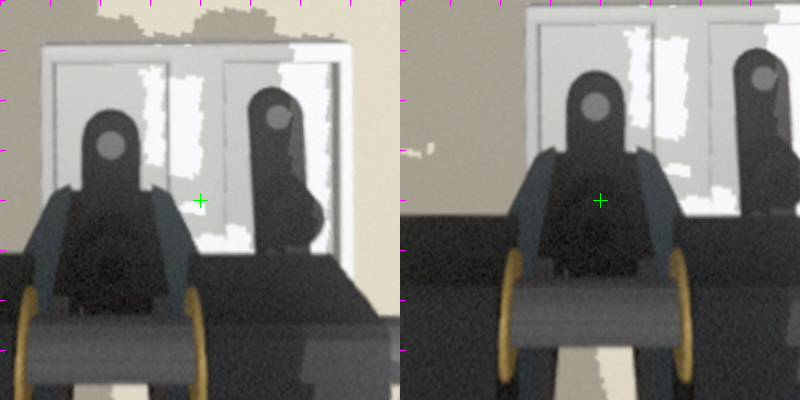

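>>> carry_out --pt "0 0 0 0 0 -0.3 1" --pt "0 0 0 0 0 -0.16 1" --pt "0 0 0 0 0 -0.07 1" --pt "0 0 0 0 0 -0.03 1" --pt "0 0 0 0 0 0 1" --pt "0 0 0 0 0 0 1"

```text
time_s: 12.4
ee_pos: [0.5866, 0.2584, 0.2068]
orientation: [[0.987, 0.158, 0.001], [0.158, -0.987, 0.0], [0.001, -0.0, -1.0]]
contact_force: [-0.1, -0.3, -0.5]
grip_width: 0.0166
gripper_force: 30.0
```

>>> carry_out --pt "0 0 0 0 0 -0.01 1" --pt "0 0 0 0 0 -0.01 1" --pt "0 0 0 0 0 0 1" --pt "0 0 0 0 0 0 1"

```text
time_s: 12.8
ee_pos: [0.5864, 0.2584, 0.2053]
orientation: [[0.987, 0.158, 0.0], [0.158, -0.987, -0.0], [0.0, 0.0, -1.0]]
contact_force: [0.2, -0.3, 0.1]
grip_width: 0.0165
gripper_force: 30.0
```

>>> carry_out --pt "0 0 0 0 0 0 0.1" --pt "0 0 0 0 0 0 0.1" --pt "0 0 0 0 0 0 0.1" --pt "0 0 0 0 0 0 0.1" --pt "0 0 0 0 0 0.2 0.1" --pt "0 0 0 0 0 0.8 0.1" --pt "0 0 -0.143 -0.14 -0.77 0.1 -1" --pt "0 0 -0.143 -0.14 -0.77 0.1 -1" --pt "0 0 -0.143 -0.14 -0.77 0.1 -1" --pt "0 0 -0.143 -0.14 -0.77 0.1 -1"

```text
time_s: 13.8
ee_pos: [0.558, 0.1031, 0.2764]
orientation: [[0.997, 0.078, 0.001], [0.078, -0.997, 0.0], [0.001, 0.0, -1.0]]
contact_force: [1.6, -0.7, -0.3]
grip_width: 0.0704
gripper_force: 0.0
```

>>> carry_out --pt "0 0 -0.143 -0.14 -0.77 0.1 -1" --pt "0 0 -0.143 -0.14 -0.77 0.1 -1" --pt "0 0 -0.143 -0.14 -0.77 0.1 -1" --pt "0 0 -0.143 -0.14 -0.77 0.1 -1" --pt "0 0 0 0 0 0 -1" --pt "0 0 0 0 0 0 -1"

```text
time_s: 14.4
ee_pos: [0.5304, -0.0503, 0.2961]
orientation: [[1.0, -0.003, 0.001], [-0.003, -1.0, 0.0], [0.001, -0.0, -1.0]]
contact_force: [-0.1, -0.1, -0.5]
grip_width: 0.0915
gripper_force: 0.0
```

```bash
python3 look.py w5 short_gear:.02 gauge_seat:.03 disc_cam:.02; python3 - <<'E'
from h import *
im=eyes.read_camera("top")
a=cv2.resize(im[120:180,145:205][:,:,::-1],(300,300),interpolation=cv2.INTER_CUBIC)
b=cv2.resize(cv2.imread("pics/w5.png"),(500,375)); a=np.vstack([a,np.zeros((75,300,3),np.uint8)])
cv2.imwrite("pics/c5.png",np.hstack([a,b]))
E
```

```text
[ 0.5304 -0.0503  0.2961] [[0.9999940075362419, -0.0031392420992106865, 0.0014594693038943848], [-0.0031395242138944697, -0.9999950534318232, 0.00019104867299731698], [0.001458862336492723, -0.00019562956736408712, -0.9999989167242909]] 14.4
short_gear [(0.64, [274, 119], 1267, [0.597, -0.0648])]
gauge_seat [(0.8, [430, 131], 10863, [0.5927, -0.2125])]
disc_cam [(0.66, [186, 193], 1411, [0.5304, 0.0154])]
```

View pics/c5.png

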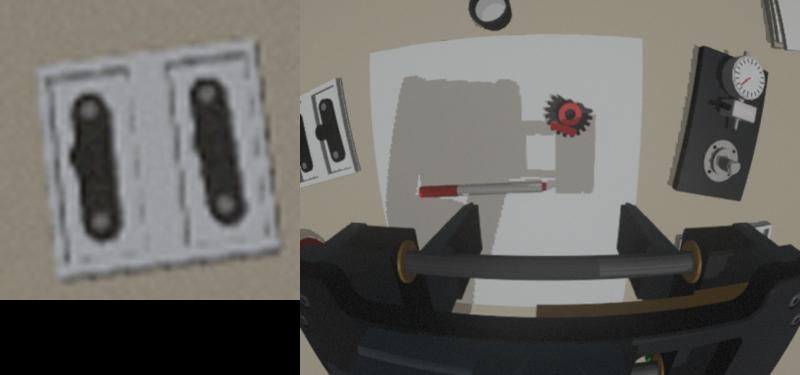

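```bash
python3 - <<'E'
from h import *
import pickle
im,info,D=pickle.load(open("w5.pkl","rb")); n=400;s=.07;c=(.597,-.066)
t=rectify(im,info,c,0,s,.026,n).astype(int)
m=((t[...,0]>1.8*t[...,1])&(t[...,0]>60)).astype(np.uint8)
for k in cv2.findContours(m,0,cv2.CHAIN_APPROX_NONE)[0]:
    if cv2.contourArea(k)>300:
        (u,v),R=cv2.minEnclosingCircle(k); print(c[0]-(v/n-.5)*s,c[1]-(u/n-.5)*s,R*s/n)
print(w("wrist",(275.5,116.7),.026,info))
E
```

```text
0.5944936222076416 -0.06359770469665528 0.015210478973388673
[ 0.59902977 -0.06595115  0.026     ]
```

>>> carry_out --pt "0 0 0 0.46 -0.1 -0.3 -1" --pt "0 0 0 0.46 -0.1 -0.3 -1" --pt "0 0 0 0.45 -0.11 -0.3 -1" --pt "0 0 0 0 0 -0.5 -1" --pt "0 0 0 0 0 -0.3 -1" --pt "0 0 0 0 0 -0.12 -1" --pt "0 0 0 0 0 0 1" --pt "0 0 0 0 0 0 1" --pt "0 0 0 0 0 0 1" --pt "0 0 0 0 0 0 1" --pt "0 0 0 0 0 0 1" --pt "0 0 0 0 0 0 1"

```text
time_s: 15.85
ee_pos: [0.5989, -0.0652, 0.2046]
orientation: [[1.0, -0.001, 0.001], [-0.001, -1.0, -0.0], [0.001, 0.0, -1.0]]
contact_force: [-0.7, -0.2, -0.0]
grip_width: 0.0463
gripper_force: 0.0
```

>>> carry_out --pt "0 0 0 0 0 0 1" --pt "0 0 0 0 0 0 1" --pt "0 0 0 0 0 0 1" --pt "0 0 0 0 0 0 1" --pt "0 0 0 0 0 0 1" --pt "0 0 0 0 0 0.3 1" --pt "0 0 0 0 0 0.6 1" --pt "0 0 0 0 0 0.8 1" --pt "0 0 0 0 0 0 1"

```text
time_s: 16.75
ee_pos: [0.6006, -0.0653, 0.2948]
orientation: [[1.0, -0.001, 0.011], [-0.001, -1.0, -0.001], [0.011, 0.001, -1.0]]
contact_force: [0.3, 0.1, 1.4]
grip_width: 0.0187
gripper_force: 30.0
```

>>> carry_out --pt "0 0 0 -0.447 0.793 0 1" --pt "0 0 0 -0.447 0.793 0 1" --pt "0 0 0 -0.447 0.793 0 1" --pt "0 0 0 -0.447 0.793 0 1" --pt "0 0 0 -0.447 0.793 0 1" --pt "0 0 0 -0.447 0.793 0 1" --pt "0 0 0 -0.447 0.793 0 1" --pt "0 0 0 -0.447 0.793 0 1" --pt "0 0 0 -0.447 0.793 0 1" --pt "0 0 0 0 0 0 1" --pt "0 0 0 0 0 0 1"

```text
time_s: 17.85
ee_pos: [0.3972, 0.2922, 0.2888]
orientation: [[1.0, 0.002, -0.0], [0.002, -1.0, -0.001], [-0.0, 0.001, -1.0]]
contact_force: [0.7, -1.2, -0.5]
grip_width: 0.0187
gripper_force: 30.0
```

```bash
python3 look.py w6; python3 - <<'E'
from h import *
im=cv2.imread("pics/top3.png")[:,:,::-1].astype(int); m=((im[...,0]>2*im[...,1])&(im[...,0]>40)).astype(np.uint8)
for k in cv2.findContours(m,0,cv2.CHAIN_APPROX_NONE)[0]:
    if cv2.contourArea(k)>800:
        P=np.array([w("top",q,.05)[:2] for q in k[:,0].astype(float)])*1000; print(cv2.minEnclosingCircle(P.astype(np.float32)),cv2.fitEllipse(k))
E
```

```text
[0.3972 0.2922 0.2888] [[0.9999986697725184, 0.0015739699575577164, -0.000427868865884077], [0.0015735773918359227, -0.9999983421372897, -0.000916284270426232], [-0.00042931036045052297, 0.0009156097667856751, -0.9999994886755539]] 17.85
((528.2617797851562, 556.4669189453125), 99.59246826171875) ((31.9046630859375, 168.3900146484375), (62.17799758911133, 69.6557388305664), 94.15230560302734)
```

View pics/w6.png

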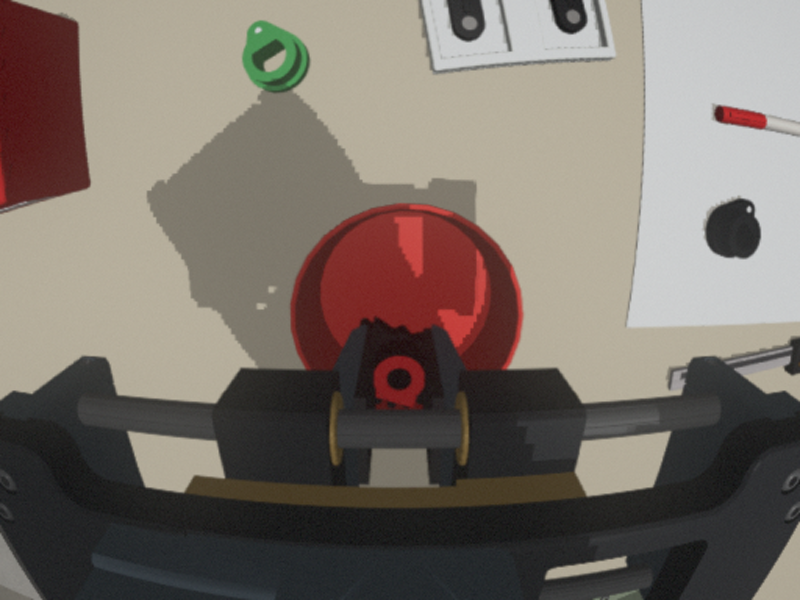

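```bash
python3 - <<'E'
from h import *
import pickle
im,info,D=pickle.load(open("w6.pkl","rb"))
for q in [(407,205),(292,312),(522,312)]: print(w("wrist",np.array(q)/1.5625,.05,info))
im=cv2.imread("pics/top3.png")[:,:,::-1].astype(int); m=((im[...,0]>2*im[...,1])&(im[...,0]>40)).astype(np.uint8)
for k in cv2.findContours(m,0,cv2.CHAIN_APPROX_NONE)[0]:
    if cv2.contourArea(k)>300: print(cv2.boundingRect(k))
print(w("top",(142,226),.05))
E
```

```text
[0.45609927 0.28965025 0.05      ]
[0.40276843 0.34756549 0.05      ]
[0.40284715 0.23056629 0.05      ]
(0, 139, 63, 57)
[0.39879616 0.28672197 0.05      ]
```

>>> carry_out --pt "0 0 0 0 -0.05 -0.5 1" --pt "0 0 0 0 0 -0.5 1" --pt "0 0 0 0 0 -0.4 1" --pt "0 0 0 0 0 -0.18 1" --pt "0 0 0 0 0 -0.03 1" --pt "0 0 0 0 0 0 1" --pt "0 0 0 0 0 0 0.1" --pt "0 0 0 0 0 0 0.1" --pt "0 0 0 0 0 0 0.1" --pt "0 0 0 0 0 0 0.1" --pt "0 0 0 0 0 0.4 0.1" --pt "0 0 0 0 0 0.8 0.1"

```text
time_s: 19.1
ee_pos: [0.3968, 0.2887, 0.2672]
orientation: [[1.0, -0.001, -0.006], [-0.001, -1.0, -0.004], [-0.006, 0.004, -1.0]]
contact_force: [0.3, -0.1, -0.1]
grip_width: 0.0413
gripper_force: 0.0
```

>>> carry_out --pt "0 0 0 -0.04 0 0.4 -1" --pt "0 0 0 -0.04 -0.76 0 -1" --pt "0 0 0 -0.04 -0.76 0 -1" --pt "0 0 0 -0.04 -0.76 0 -1" --pt "0 0 0 -0.04 -0.76 0 -1" --pt "0 0 0 -0.04 -0.76 0 -1" --pt "0 0 0 -0.04 -0.76 0 -1" --pt "0 0 0 0 0 -0.4 -1" --pt "0 0 0 0 0 0 -1" --pt "0 0 0 0 0 0 -1"

```text
time_s: 20.1
ee_pos: [0.3838, 0.0614, 0.2689]
orientation: [[1.0, -0.001, -0.0], [-0.001, -1.0, -0.0], [-0.0, 0.0, -1.0]]
contact_force: [0.2, 0.2, -0.3]
grip_width: 0.0914
gripper_force: 0.0
```

```bash
python3 look.py w7 disc_cam:.02; python3 - <<'E'
from tiles import *
tile("w7",[((.447,.061),0,.07,.026),((.447,.061),0,.07,.011)],"t7",n=400,cols=2)
cv2.imwrite("pics/top7.png",eyes.read_camera("top")[:,:,::-1])
E
```

```text
[0.3838 0.0614 0.2689] [[0.999999495657792, -0.0009014708467779722, -0.00044275780494171474], [-0.0009014966659652666, -0.9999995919629254, -5.811836105215812e-05], [-0.0004427052322719263, 5.851747642558917e-05, -0.9999999002938861]] 20.1
disc_cam []
```

View pics/t7.png

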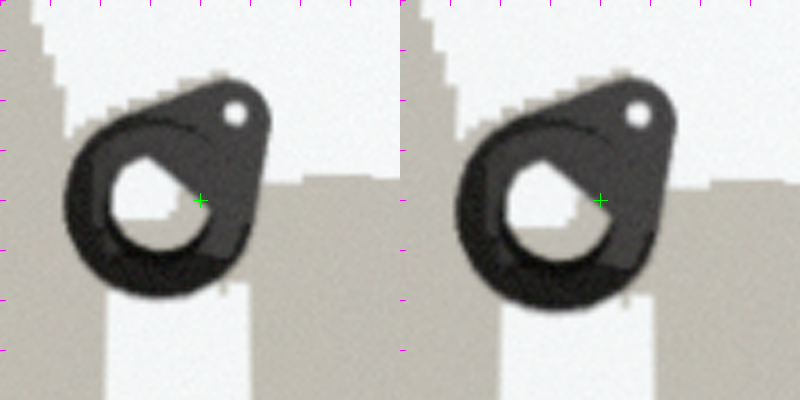

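```bash
cat > fit.py <<'E'
from h import *
import pickle,sys
from scipy.optimize import minimize
def D(x,y,a,z,rad=.0095,fl=.006):
    ph=np.arccos(fl/rad); t=np.linspace(ph,2*np.pi-ph,80); u,v=rad*np.cos(t),rad*np.sin(t); a=np.radians(a)
    return np.stack([x+u*np.cos(a)-v*np.sin(a),y+u*np.sin(a)+v*np.cos(a),np.full_like(u,z)],1)
def fitcam(src,x0,zt=.026,zb=.002):
    im,info,_=pickle.load(open(src+".pkl","rb")); S=6
    q=proj("wrist",[[x0[0],x0[1],zt]],info)[0]; o=np.round(q-22)
    c=im[int(o[1]):int(o[1])+44,int(o[0]):int(o[0])+44].max(2); c=cv2.resize(c,None,fx=S,fy=S,interpolation=cv2.INTER_CUBIC)
    th,b=cv2.threshold(c,0,1,cv2.THRESH_BINARY+cv2.THRESH_OTSU)
    n,l,st,ce=cv2.connectedComponentsWithStats(b); q=(q-o+.5)*S
    k=1+min(range(n-1),key=lambda i:np.hypot(*(ce[i+1]-q))+(1e4 if st[i+1,4]<1500 else 0)); obs=(l==k).astype(float)
    def mk(p):
        m=[]
        for z in (zt,zb):
            M=np.zeros(c.shape,np.uint8); pts=(proj("wrist",D(p[0]/1e3,p[1]/1e3,p[2],z),info)-o+.5)*S-.5
            cv2.fillPoly(M,[np.round(pts*16).astype(np.int32)],255,cv2.LINE_AA,4); m.append(M/255.)
        return m[0]*m[1]
    f=lambda p:np.abs(mk(p)-obs).sum()
    best=None
    for da in (-10,0,10):
        s=minimize(f,[x0[0]*1e3,x0[1]*1e3,x0[2]+da],method="Nelder-Mead",options=dict(initial_simplex=np.array([x0[0]*1e3,x0[1]*1e3,x0[2]+da])+np.array([[0,0,0],[3,0,0],[0,3,0],[0,0,8]])))
        if best is None or s.fun<best.fun: best=s
    print("thr",th,"area",obs.sum(),"err",best.fun,"x y mm yaw",best.x.round(2)); return best.x
if __name__=="__main__": fitcam(sys.argv[1],[float(v) for v in sys.argv[2:5]])
E
python3 fit.py w7 .4465 .0665 -41
```

```text
thr 106.0 area 11720.0 err 299.478492887351 x y mm yaw [445.24  68.39 -42.47]
```

>>> carry_out --pt "0 0 -0.885 0.205 0.023 -0.1 -1" --pt "0 0 -0.885 0.205 0.023 -0.1 -1" --pt "0 0 -0.885 0.205 0.023 -0.1 -1" --pt "0 0 -0.885 0.205 0.023 -0.1 -1" --pt "0 0 -0.885 0.205 0.023 -0.1 -1" --pt "0 0 -0.885 0.205 0.023 -0.1 -1" --pt "0 0 0 0 0 -0.4 -1" --pt "0 0 0 0 0 -0.2 -1" --pt "0 0 0 0 0 -0.09 -1" --pt "0 0 0 0 0 0 1" --pt "0 0 0 0 0 0 1" --pt "0 0 0 0 0 0 1"

```text
time_s: 21.45
ee_pos: [0.4454, 0.0682, 0.2049]
orientation: [[0.737, -0.676, 0.001], [-0.676, -0.737, 0.0], [0.001, -0.001, -1.0]]
contact_force: [0.0, -0.7, 0.1]
grip_width: 0.0701
gripper_force: 0.0
```

>>> carry_out --pt "0 0 0 0 0 0 1" --pt "0 0 0 0 0 0 1" --pt "0 0 0 0 0 0 1" --pt "0 0 0 0 0 0 1" --pt "0 0 0 0 0 0 1" --pt "0 0 0 0 0 0 1" --pt "0 0 0 0 0 0 1"

```text
time_s: 22.15
ee_pos: [0.4452, 0.0681, 0.2043]
orientation: [[0.737, -0.676, -0.0], [-0.676, -0.737, -0.0], [-0.0, 0.0, -1.0]]
contact_force: [0.1, 0.3, 0.9]
grip_width: 0.0291
gripper_force: 30.0
```

>>> carry_out --pt "0 0 0 0 0 0 -1" --pt "0 0 0 0 0 0 -1" --pt "0 0 0 0 0 0 -1" --pt "0 0 0 0 0 0 -1" --pt "0 0 0 0 0 0.4 -1" --pt "0 0 0 0 0 0.5 -1" --pt "0 0 0 -0.3 0.28 0.39 -1" --pt "0 0 0 -0.3 0.28 0 -1" --pt "0 0 0 -0.3 0.27 0 -1" --pt "0 0 0 0 0 0 -1" --pt "0 0 0 0 0 0 -1"

```text
time_s: 23.25
ee_pos: [0.4004, 0.1097, 0.2689]
orientation: [[0.737, -0.675, 0.001], [-0.675, -0.737, -0.0], [0.001, -0.0, -1.0]]
contact_force: [1.4, -0.6, 0.2]
grip_width: 0.0909
gripper_force: 0.0
```

```bash
python3 look.py w8; python3 fit.py w8 .4452 .0684 -42; python3 - <<'E'
from h import *
i=eyes.camera_info("wrist");s=r.observe()
for n,z in(("seat",.03),):
    im=cv2.imread("pics/top7.png")
print(s["joints"])
E
```

```text
[0.4004 0.1097 0.2689] [[0.7374413701624187, -0.6754107251017832, 0.0007602568367748176], [-0.6754108331050075, -0.7374416492359227, -0.00014316634435133235], [0.0006573411400026426, -0.0004079089183603009, -0.9999997007564252]] 23.25
thr 114.0 area 11592.0 err 421.64143021914646 x y mm yaw [446.16  69.09 -43.13]
[ 1.37007331e+01  1.25734767e+01  1.20700837e+02 -2.56418383e-02
  4.66828501e+01  1.46246335e+02]
```

>>> carry_out --pt "0 0 0 0.3 -0.28 0 -1" --pt "0 0 0 0.3 -0.28 0 -1" --pt "0 0 0 0.3 -0.27 -0.39 -1" --pt "0 0 0 0 0 -0.5 -1" --pt "0 0 0 0 0 -0.3 -1" --pt "0 0 0 0 0 -0.1 -1" --pt "0 0 0 0 0 0 1" --pt "0 0 0 0 0 0 1" --pt "0 0 0 0 0 0 1" --pt "0 0 0 0 0 0 1" --pt "0 0 0 0 0 0 1" --pt "0 0 0 0 0 0 1"

```text
time_s: 24.5
ee_pos: [0.4453, 0.0682, 0.2046]
orientation: [[0.737, -0.676, 0.001], [-0.676, -0.737, 0.0], [0.0, -0.0, -1.0]]
contact_force: [-1.2, 0.1, 0.7]
grip_width: 0.0461
gripper_force: 0.0
```

>>> carry_out --pt "0 0 0 0 0 0 1" --pt "0 0 0 0 0 0 1" --pt "0 0 0 0 0 0 1" --pt "0 0 0 0 0 0 1" --pt "0 0 0 0 0 0 1"

```text
time_s: 25.0
ee_pos: [0.4453, 0.0681, 0.2043]
orientation: [[0.737, -0.676, -0.0], [-0.676, -0.737, -0.0], [-0.0, 0.0, -1.0]]
contact_force: [-0.3, 0.5, 1.3]
grip_width: 0.0294
gripper_force: 30.0
```

```bash
python3 - <<'E'
from tiles import *
tile("w5",[((.5556,-.225),0,.2,.024),((.5556,-.225),0,.07,.024)],"t5",n=400,cols=2)
E
```

```text
(no output)
```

View pics/t5.png

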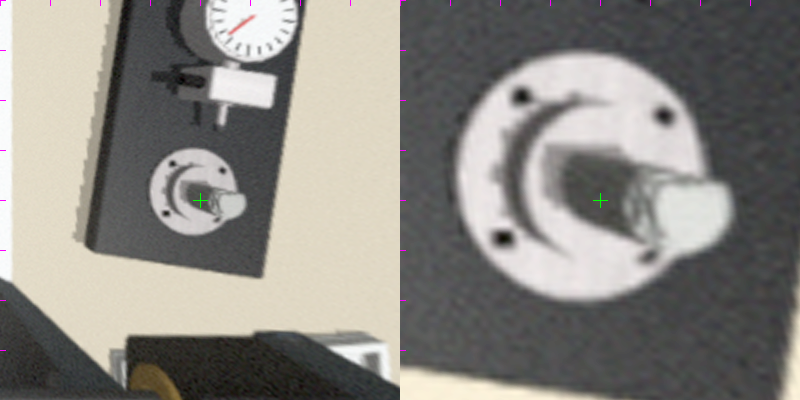

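>>> carry_out --pt "0 0 0 0 0 0.3 1" --pt "0 0 0 0 0 0.6 1" --pt "0 0 0 0 0 0.75 1" --pt "0 0 0.59 0.149 -0.8 0 1" --pt "0 0 0.59 0.149 -0.8 0 1" --pt "0 0 0.59 0.149 -0.8 0 1" --pt "0 0 0.59 0.149 -0.8 0 1" --pt "0 0 0.59 0.149 -0.8 0 1" --pt "0 0 0.59 0.149 -0.8 0 1" --pt "0 0 0.59 0.149 -0.8 0 1" --pt "0 0 0 0 0 0 1" --pt "0 0 0 0 0 0 1"

```text
time_s: 26.2
ee_pos: [0.4971, -0.2124, 0.2862]
orientation: [[0.986, -0.168, -0.001], [-0.168, -0.986, 0.001], [-0.001, -0.001, -1.0]]
contact_force: [-0.7, 1.4, -0.7]
grip_width: 0.0293
gripper_force: 30.0
```

```bash
python3 look.py w9; python3 - <<'E'
from tiles import *
tile("w9",[((.558,-.222),-9.5,.06,.044),((.558,-.222),-9.5,.2,.024)],"t9",n=400,cols=2)
E
```

```text
[ 0.4971 -0.2124  0.2862] [[0.9858405781817685, -0.1676810314817888, -0.001194190704795598], [-0.16768008420474442, -0.9858410925009036, 0.0008542234569926981], [-0.0013205193394545097, -0.0006418861488014891, -0.9999989221048421]] 26.2
```

View pics/t9.png

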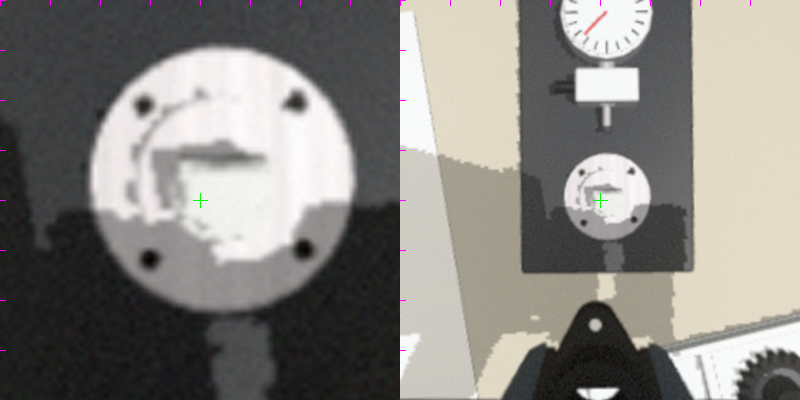

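```bash
python3 - <<'E'
from h import *
import pickle
im,info,_=pickle.load(open("w9.pkl","rb"));n=600;s=.07;c=(.558,-.222);a=np.radians(-9.5)
print("cam",ray("wrist",(0,0),info)[0])
V=[]
for z in (.012,.018,.024):
    t=rectify(im,info,c,-9.5,s,z,n).mean(2).astype(np.uint8)
    # radial edge search
    cc=np.array([n*.55,n*.45])
    for it in range(4):
        E=[]
        for th in np.linspace(0,2*np.pi,180,endpoint=False):
            rr=np.arange(150,240,.5)*(.07/s); x=cc[0]+rr*np.cos(th); y=cc[1]+rr*np.sin(th)
            p=cv2.remap(t,x.astype(np.float32)[None],y.astype(np.float32)[None],cv2.INTER_LINEAR)[0].astype(float)
            p=cv2.GaussianBlur(p[None],(0,0),4)[0]; g=np.gradient(p); k=g.argmin()
            if g[k]<-1.2: E.append((x[k],y[k]))
        E=np.array(E); A=np.c_[2*E,np.ones(len(E))]; wt=np.ones(len(E))
        for _ in range(8):
            so=np.linalg.lstsq(A*wt[:,None],(E**2).sum(1)*wt,rcond=None)[0]; R=np.sqrt(so[2]+so[0]**2+so[1]**2)
            res=np.hypot(*(E-so[:2]).T)-R; wt=1/(1+(res/2)**2)
        cc=so[:2]
    X=-(cc[1]/n-.5)*s; Y=-(cc[0]/n-.5)*s
    print(z,"center",np.round([c[0]+X*np.cos(a)-Y*np.sin(a),c[1]+X*np.sin(a)+Y*np.cos(a)],5),"R mm",R*s/n*1e3,"med res",np.median(abs(res))*s/n*1e3,len(E))
t=rectify(im,info,c,-9.5,.034,.044,600); t=cv2.createCLAHE(4,(3,3)).apply(cv2.cvtColor(t,cv2.COLOR_RGB2GRAY)); cv2.line(t,(300,0),(300,10),255); 
cv2.imwrite("pics/s9.png",t)
E
```

```text
cam [ 0.57657023 -0.22447659  0.26632105]
0.012 center [ 0.55821 -0.22593] R mm 22.5465357898606 med res 0.08154623046217632 180
0.018 center [ 0.55865 -0.22589] R mm 22.014570284922225 med res 0.08115739512839824 180
0.024 center [ 0.55907 -0.22585] R mm 21.480079396809053 med res 0.07186970489389069 180
```

View pics/s9.png

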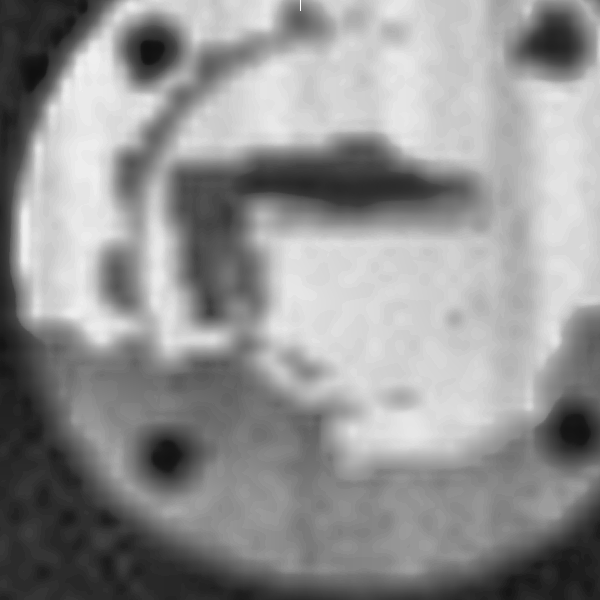

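>>> carry_out --pt "0 0 0.09 0.41 -0.1 0 1" --pt "0 0 0 0.41 -0.1 0 1" --pt "0 0 0 0.41 -0.1 0 1" --pt "0 0 0 0 0 -0.4 1" --pt "0 0 0 0 0 -0.3 1" --pt "0 0 0 0 0 -0.04 1" --pt "0 0 0 0 0 0 1" --pt "0 0 0 0 0 0 1"

```text
time_s: 27.05
ee_pos: [0.5591, -0.2263, 0.2507]
orientation: [[0.988, -0.152, 0.001], [-0.152, -0.988, -0.001], [0.001, 0.0, -1.0]]
contact_force: [0.3, -0.1, -0.1]
grip_width: 0.0289
gripper_force: 30.0
```

```bash
python3 look.py wa; python3 - <<'E'
from h import *
im=eyes.read_camera("scene"); cv2.imwrite("pics/sa.png",cv2.resize(im[70:190,90:220][:,:,::-1],None,fx=4,fy=4,interpolation=cv2.INTER_CUBIC))
E
```

```text
[ 0.5591 -0.2263  0.2507] [[0.9883718129774426, -0.1520517539863562, 0.0011930722340385237], [-0.15205119102698555, -0.9883724668058288, -0.0005496975858250973], [0.0012627822291209614, 0.0003618975453244849, -0.9999991372052319]] 27.05
```

>>> carry_out --pt "0 0 0 -0.014 -0.018 0 1" --pt "0 0 0 0 0 -0.04 1" --pt "0 0 0 0 0 -0.04 1" --pt "0 0 0 0 0 -0.03 1" --pt "0 0 0 0 0 -0.02 1" --pt "0 0 0 0 0 0 1" --pt "0 0 0 0 0 0 1"

```text
time_s: 27.85
ee_pos: [0.5582, -0.2278, 0.2432]
orientation: [[0.988, -0.153, -0.0], [-0.153, -0.988, -0.0], [-0.0, 0.0, -1.0]]
contact_force: [0.4, 0.6, -0.9]
grip_width: 0.0292
gripper_force: 30.0
```

>>> carry_out --pt "0 0 0 0 0 -0.03 1" --pt "0 0 0 0 0 -0.03 1" --pt "0 0 0 0 0 -0.03 1" --pt "0 0 0 0 0 -0.03 1" --pt "0 0 0 0 0 0 1" --pt "0 0 0 0 0 0 1"

```text
time_s: 28.45
ee_pos: [0.5582, -0.2278, 0.2372]
orientation: [[0.988, -0.153, -0.0], [-0.153, -0.988, -0.0], [-0.0, 0.0, -1.0]]
contact_force: [0.0, -0.2, -0.6]
grip_width: 0.0291
gripper_force: 30.0
```

>>> carry_out --pt "0 0 0 0 0 -0.04 1" --pt "0 0 0 0 0 -0.04 1" --pt "0 0 0 0 0 -0.04 1" --pt "0 0 0 0 0 -0.04 1" --pt "0 0 0 0 0 -0.03 1" --pt "0 0 0 0 0 0 1" --pt "0 0 0 0 0 0 1"

```text
time_s: 29.15
ee_pos: [0.5582, -0.2278, 0.2277]
orientation: [[0.988, -0.153, -0.0], [-0.153, -0.988, -0.0], [-0.0, 0.0, -1.0]]
contact_force: [-0.9, -0.1, -0.4]
grip_width: 0.0291
gripper_force: 30.0
```

>>> carry_out --pt "0 0 0 0 0 -0.01 1" --pt "0 0 0 0 0 -0.01 1" --pt "0 0 0 0 0 -0.01 1" --pt "0 0 0 0 0 0 1" --pt "0 0 0 0 0 0 1"

```text
time_s: 29.65
ee_pos: [0.5582, -0.2278, 0.2263]
orientation: [[0.988, -0.153, 0.0], [-0.153, -0.988, -0.0], [0.0, 0.0, -1.0]]
contact_force: [-0.1, -0.2, 0.7]
grip_width: 0.0289
gripper_force: 30.0
```

>>> carry_out --pt "0 0 0 0 0 -0.008 1" --pt "0 0 0 0 0 0 1" --pt "0 0 0 0 0 0 1"

```text
time_s: 29.95
ee_pos: [0.5582, -0.2278, 0.2263]
orientation: [[0.988, -0.153, 0.0], [-0.153, -0.988, -0.0], [0.0, 0.0, -1.0]]
contact_force: [-1.2, 0.5, 5.1]
grip_width: 0.0292
gripper_force: 30.0
```

>>> carry_out --pt "0 0 0 0 0 0.008 0.1" --pt "0 0 0 0 0 0 0.1" --pt "0 0 0 0 0 0 0.1" --pt "0 0 0 0 0 0 0.1" --pt "0 0 0 0 0 0.2 0.1" --pt "0 0 0 0 0 0.5 0.1" --pt "0 0 0 0 0 0.5 0.1" --pt "0 0 0 -0.4 0.1 0 0.1" --pt "0 0 0 -0.4 0.1 0 0.1" --pt "0 0 0 -0.4 0.1 0 0.1" --pt "0 0 0 0 0 0 0.1" --pt "0 0 0 0 0 0 0.1"

```text
time_s: 31.15
ee_pos: [0.4986, -0.213, 0.2871]
orientation: [[0.988, -0.153, 0.002], [-0.153, -0.988, -0.001], [0.002, 0.001, -1.0]]
contact_force: [0.0, 0.5, 0.5]
grip_width: 0.0413
gripper_force: 0.0
```

```bash
python3 look.py wb disc_cam:.035; python3 - <<'E'
from h import *
import pickle
im,info,D=pickle.load(open("wb.pkl","rb"))
s=.07;n=28;c=(.5587,-.2259)
# white nose dot at z=.033; coarse gray map along the gauge axes at hub top
t=rectify(im,info,c,-9.5,s,.040,n).mean(2).astype(int)
for row in t: print(" ".join(f"{v:3d}" for v in row))
top=eyes.read_camera("top"); cv2.imwrite("pics/topb.png",top[:,:,::-1])
for k in ["good_gear","short_gear","rocker_arm","disc_cam","marker_pen","loupe"]:
    print(k,[(round(d["score"],2),np.round(d["location"]).tolist(),w("top",d["location"],.015)[:2].round(3)) for d in eyes.regions_of(k,"top")])
E
```

```text
[ 0.4986 -0.213   0.2871] [[0.9882381885967965, -0.15290899425552093, 0.0020302893113574106], [-0.15290728825418115, -0.9882400607156776, -0.0009713884016286091], [0.002154947255850895, 0.0006495170814782751, -0.999997467161735]] 31.15
disc_cam []
 71  70  71  71  71  70  69  68  71  69  70  65  52  72  69  69  72  71  72  72  73  74  74  75  75  74  76  77
 71  68  69  70  68  69  67  70  70  69  67  68  68  61  65  70  72  71  73  74  72  73  75  74  76  78  78  76
 71  70  73  70  70  69  69  69  69  68  69  70  68  64  69  72  72  72  71  72  74  74  74  75  78  75  77  78
 71  70  70  68  70  70  68  68  68  66  52  59  67  70  68  69  74  72  74  70  75  76  75  76  77  76  77  78
 71  69  69  69  68  70  69  68  70  52  51  67  69 188  96  69  70  71  73  71  73  75  74  77  76  78  79  79
 70  69  70  68  67  69  69  68  68  51  60  67  71 199 114  68  71  73  72  73  75  75  74  76  76  80  75  78
 69  70  69  68  69  69  68  67  50  70  65  69  67  69  67  68  71  70  88  74  74  74  78  74  76  75  80  81
 72  69  69  67  68  69  67  68 112  83  54  49  47  45  64  63  68 
[... 2074 characters left out ...]
4  59  67  52  51  53  51  48  50  51  50  52  51  66  48  50  50  53  52  53  53  53  55  53  53
 56  59  59  64  74  66  62  63  64  68  68  70  71  73 104  95  84  80  81  83  85  77  73  77  78  81  89 114
good_gear [(0.72, [363.0, 247.0], array([ 0.365, -0.237]))]
short_gear [(0.45, [147.0, 230.0], array([0.393, 0.285]))]
rocker_arm [(0.61, [162.0, 155.0], array([0.579, 0.26 ]))]
disc_cam [(0.7, [149.0, 296.0], array([0.24 , 0.268])), (0.64, [350.0, 292.0], array([ 0.258, -0.202])), (0.58, [119.0, 173.0], array([0.529, 0.363]))]
marker_pen [(0.73, [256.0, 179.0], array([0.526, 0.027])), (0.69, [362.0, 246.0], array([ 0.367, -0.233]))]
loupe [(0.5, [267.0, 109.0], array([0.707, 0.003]))]
```

```bash
python3 -c "
from workcell import r
print(r.sign_off())"
```

```text
the job is handed in; nothing more can be done
None
```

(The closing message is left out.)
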